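Free the walnut sample from its hold-down

TASK

Free the dark walnut sample on the workbench: swing up the blue clamp bar that lies across it until the bar stands nearly upright, and leave it up. Then slide the sample along its grey board, towards the end nearer the robot and without lifting it off, until all of it is well clear of the bar. Leave it lying flat on its board, and leave the pale sample shut under its own bar.

Things in the scene. Friction and masses are not known exactly. Their poses are not given: they have to be found in the camera images.
- board: Grey board under the dark sample, fixed, 300 x 140 x 18 mm (a twin holds the pale one). Origin: centre of the underside, on the bench; x along it to the far end (12 mm high wooden stop at x = 129), y left, z up. The blue bar (24 mm wide, 12 thick) crosses above x = 85; its hinge axis is parallel to x at y = 62, z = 40, between steel cheeks 52 high. Shut, the bar is level; it swings up to 92 deg.
- bar_grip (a point): Centre of the orange grip at the free right end of the dark sample's blue bar: 22 mm wide along the hinge axis, 40 along the bar, 26 high; sides free to pinch. 145 mm from the hinge along the bar, 4 above its mid-plane; shut: x 85, y -83, z 44 of the board. Site z points up when shut and tips with the bar. Stiff hinge: about 3 N lifts the grip; the bar stays where left.
- sample: Dark walnut strip, loose, 140 x 40 x 14 mm, about 55 g, flat on the board, along its x within 3 deg, centred near x = 50 of the board; its near 90 mm stick out from under the bar. Origin: centre of the underside; x to its far end, z up. It has a 20 mm hole 35 mm beyond its centre; an 8 mm peg under the bar reaches 8 mm down into it, so it cannot slide until the bar is raised.
- pale_bar_grip (a point): Centre of the orange grip of the other, identical blue bar, which holds the pale sample on its own identical grey board (same place and axes on that board). Not to be moved. Which board stands left or right, and their yaw, vary.
Things that resemble listed ones, but are neither listed nor needed, are in the scene too. What is shaped like the sample but red or turquoise is not meant.

How it is judged (in metres and radians):
On the way:
1. The bar over the dark sample is raised by more than 57 degrees while the sample is still in its place (within 30 mm) (angle between bar_grip's own z axis and vertical above 1 rad and distance of sample from where it was at the start of the episode below 0.03 m), for 0.2 s.
At the end, for the whole second after the job is handed in: Walnut sample's bar stands over 57 degrees up; the sample is at rest, flat (4.5 degrees) on its board's top (within 4 mm), its centre on the near side of the board's centre (so its far end is clear of the bar by 3 mm or more); pale sample's bar shut (grip within 15 mm of start) (angle between bar_grip's own z axis and vertical above 1 rad and x of sample in the frame of board below 0 m and z of sample in the frame of board between 0.014 and 0.022 m and angle between sample's own z axis and vertical below 0.08 rad and linear speed of sample below 0.02 m/s and distance of pale_bar_grip from where it was at the start of the episode below 0.015 m); the robot touches nothing.
It fails at once if the dark sample is lifted more than 20 mm off its board (z of sample in the frame of board above 0.038 m).
It fails at once if the bar over the pale sample is moved by more than 20 mm at its grip (distance of pale_bar_grip from where it was at the start of the episode above 0.02 m).
It also fails if it takes over 48 s, if anything falls off the work surface, if the arm or the gripper's body presses on something with over 40 N, if the wrist force passes 120 N, or if a joint passes its speed limit or range.

ROBOT

A 7-joint arm with a two-finger parallel gripper is mounted at the origin on the work surface. World frame = base frame: x ahead of the robot, y to its left, z up, the work surface at z = 0. Lengths are in mm, angles in rad, forces in N, time in s.
With the tool pointing down it reaches from about 425 to 975 mm from the base axis. Payload 16.7 kg.
Tool frame: the origin (TCP) lies at the very end of the fingers, on their centre line; the grasp point (between the pads) lies 19 mm behind it; y points along the fingers, x is the direction in which the jaws open and shut, and the axes are right-handed (so a half turn about y gives the same grasp; the last joint's range is limited). The gripper opens to 85 mm and grips with 20 to 120 N. Pads are 22 mm wide; open, the fingers measure 114 mm over their backs; the gripper's body (76 mm by 85 mm) begins 54 mm behind the grasp point. The pads swing forward as they close: fully open they stand 13 mm farther back than shut.
Start: joints at [-1.49, 0.426, 0.074, 1.606, -0.034, 1.111, -0.067], TCP at [154.419, 657.062, 231.302] pointing down, gripper open.
Joint ranges: [-2.85, 2.85], [-0.5, 2.14], [-1.23, 1.37], [0.21, 2.46], [-1.02, 4.16], [0.16, 2.05], [-2.73, 2.73]. Speed limits (rad/s): [1.89, 1.89, 2.39, 2.39, 3.01, 3.01, 3.01].

INTERFACE

Orientations are given as a rotation vector (axis times angle).
In Python, from station import ctrl gives the robot as it stands. Calls block until the motion is done:
- ctrl.movep(position, orientation): joint-space move of the TCP to a pose.
- ctrl.servo_line(position, orientation=None, speed=150): straight line of the TCP; orientation=None keeps the orientation; speed is the mean speed in mm/s.
- ctrl.set_joints(angles): joint-space move.
- ctrl.command_gripper(opening): finger opening in mm; the grip force is fixed at half the most; returns when the fingers have stopped.
- ctrl.dwell(seconds).
- ctrl.solve_ik(position, orientation): joint angles nearest the present ones, or None.
- ctrl.get_state(): the state.
- ctrl.get_image(name): name is "scene" or "top" or "wrist"; returns the picture (384x512x3 uint8, red, green, blue); there is no depth.
- ctrl.camera_params(name): a dict with "fx", "fy", "cx", "cy" (pixels), "origin" and "attitude" of the camera in the world. Camera axes: x right, y down, z forward; pixel columns grow to the right and rows downward; lengths in mm; the calibration is good to about 2 mm. A picture is of the moment at which its call begins: read the wrist's pose just before it. camera_params takes no time and is no camera call; for the wrist camera it gives the pose at the moment of the call.
A pose or a line that the arm cannot do raises ctrl.Unreachable and nothing moves.
- ctrl.close_job(): hands the job in, once; it reports no verdict.
The state is a dict: "time": time; "joints": joint angles; "qd": joint speeds; "joint_efforts": joint torques, N m; "position": TCP position; "tcp_rot": TCP orientation; "wrist_force": force on the tool from outside, world axes, zero at the start; "torque": the same for the moment, N m; "width": finger opening in mm.
Only numpy, scipy, OpenCV 4.12 (cv2) and the standard library are available. Lean on these libraries where they do the work, as an engineer would, in place of code of your own. Each camera call takes 0.05 s, during which the arm holds its last target.

## Working session

There is one attempt and no reset: what is moved stays moved. The work goes in short steps, each a Python script; the robot and the scene stay as the last script left them, time stands still between calls to the robot, and variables do not carry over. Pictures are saved under pics/ and viewed, and the job is handed in when it is done.

```bash
ls; mkdir -p pics
python3 - <<'E'
from station import ctrl
import cv2
for n in ["scene","top","wrist"]:
    im=ctrl.get_image(n); cv2.imwrite(f"pics/{n}0.png",im[:,:,::-1])
    p=ctrl.camera_params(n); print(n,p)
s=ctrl.get_state(); print(s)
E
```

```text
pics
scene {'fx': 350.3841626301327, 'fy': 350.3841626301327, 'cx': 257.17902601411697, 'cy': 187.3014260461294, 'origin': array([ 807.71637556, -604.68476632,  466.77108408]), 'attitude': array([-2.0772662 , -0.56444931,  0.33651214])}
top {'fx': 488.9245695348743, 'fy': 488.9245695348743, 'cx': 260.6210355017416, 'cy': 189.4734035785969, 'origin': array([ 260.46108604,  -78.75194915, 1159.35773704]), 'attitude': array([-2.08370324,  2.1411869 , -0.19530509])}
wrist {'fx': 280.683024674818, 'fy': 280.683024674818, 'cx': 253.78366551381473, 'cy': 191.1164886366079, 'origin': array([ 74.67206804, 676.97129935, 373.29130323]), 'attitude': array([2.24935827, 1.78021405, 0.2943319 ])}
{'time': 0.15, 'joints': array([-1.48948008,  0.42656669,  0.07388889,  1.60644945, -0.0340915 ,
        1.11082987, -0.06710439]), 'qd': array([ 0.00104591, -0.00184956, -0.00198344, -0.00074155, -0.00061626,
       -0.00221664,  0.00104123]), 'joint_efforts': array([ 5.13089821e-03, -9.50312662e+01,  3.76400426e+00, -4.63761592e+01,
        1.94485945e-02,  7.72262021e-03, -4.47137427e-05]), 'position': array([154.39240341, 656.77653583, 230.79155915]), 'tcp_rot': array([-1.31030176, -1.0369495 ,  1.03816016]), 'wrist_force': array([-0.46033716,  0.99347328, -0.33090279]), 'torque': array([ 0.01666623,  0.01733249, -0.02468668]), 'width': 85.08547304001897}
```

View pics/scene0.png

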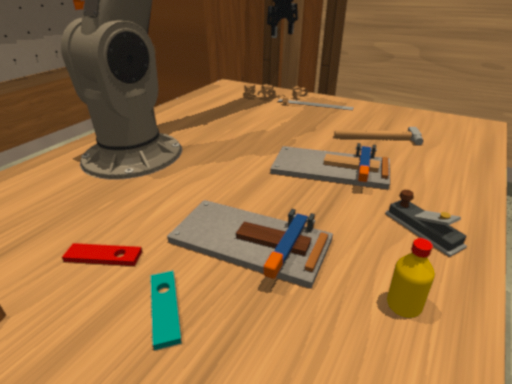

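View pics/top0.png

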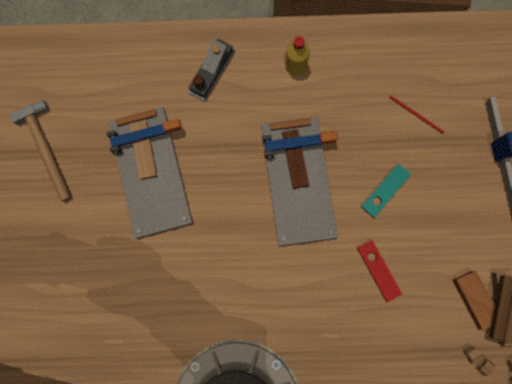

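View pics/wrist0.png

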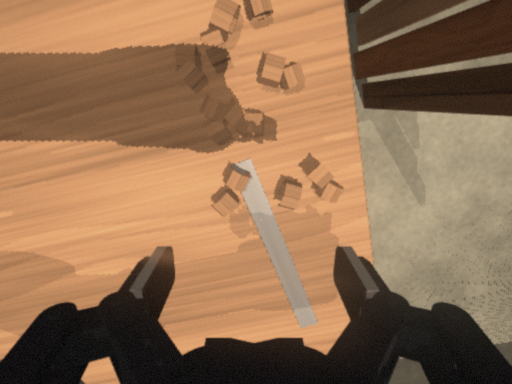

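The top view shows two boards: the left one (≈150,170) holds the pale sample, and the right one (≈300,180) holds the dark walnut. The loose red (380,270) and turquoise (387,190) strips are decoys. The walnut under a blue bar at (295,160) fits the description, so I'll confirm it in an enlarged crop.

Run:
```python
import cv2
im=cv2.imread("pics/top0.png")[105:255,245:355]
cv2.imwrite("pics/topcrop.png",cv2.resize(im,None,fx=4,fy=4,interpolation=cv2.INTER_CUBIC))
im=cv2.imread("pics/scene0.png")[190:290,160:345]
cv2.imwrite("pics/scenecrop.png",cv2.resize(im,None,fx=4,fy=4,interpolation=cv2.INTER_CUBIC))
```

```text
(no output)
```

View pics/topcrop.png

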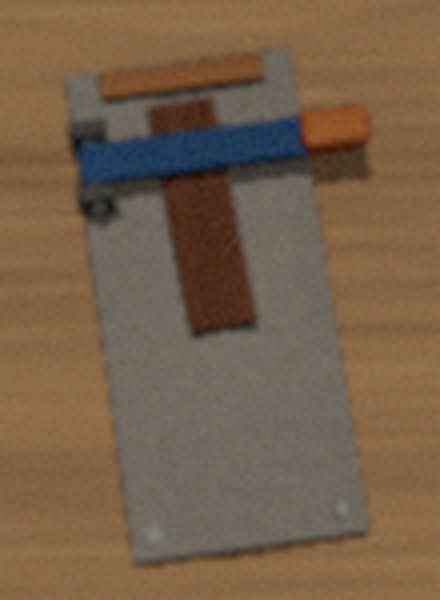

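View pics/scenecrop.png

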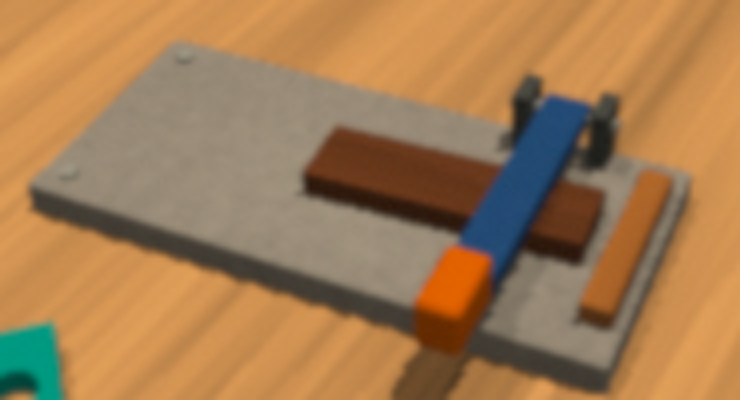

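The crops confirm it: walnut strip under the blue bar, grip at top crop (336,127), board corners clearly visible. I'll fit the board pose from the corners.

```bash
cat > h.py <<'E'
import numpy as np, cv2
from scipy.optimize import least_squares
from scipy.spatial.transform import Rotation as R
def proj(p,X):
    Rm=R.from_rotvec(p["attitude"]).as_matrix()
    c=(np.atleast_2d(X)-p["origin"])@Rm
    return np.c_[p["fx"]*c[:,0]/c[:,2]+p["cx"],p["fy"]*c[:,1]/c[:,2]+p["cy"]]
def unproj(p,uv,z):
    Rm=R.from_rotvec(p["attitude"]).as_matrix(); uv=np.atleast_2d(uv)
    d=np.c_[(uv[:,0]-p["cx"])/p["fx"],(uv[:,1]-p["cy"])/p["fy"],np.ones(len(uv))]@Rm.T
    return p["origin"]+d*((z-p["origin"][2])/d[:,2])[:,None]
def b2w(b,X):
    X=np.atleast_2d(X); c,s=np.cos(b[2]),np.sin(b[2])
    return np.c_[b[0]+c*X[:,0]-s*X[:,1],b[1]+s*X[:,0]+c*X[:,1],X[:,2]]
def w2b(b,X):
    X=np.atleast_2d(X)-[b[0],b[1],0]; c,s=np.cos(b[2]),np.sin(b[2])
    return np.c_[c*X[:,0]+s*X[:,1],-s*X[:,0]+c*X[:,1],X[:,2]]
E
python3 - <<'E'
from h import *
from station import ctrl
T=ctrl.camera_params("top");S=ctrl.camera_params("scene")
np.set_printoptions(precision=1,suppress=True)
f=lambda a,o:(np.array(a)+.5)/4-.5+o
t=f([[134,562],[368,530],[290,48],[68,75]],[245,105])
s=f([[180,42],[32,188],[608,368],[690,178]],[160,190])
C=np.array([[-150,70,18],[-150,-70,18],[150,-70,18],[150,70,18.]])
W=unproj(T,t,18);print("top",W,np.linalg.norm(W-np.roll(W,1,0),axis=1));W=unproj(S,s,18);print("scene",W,np.linalg.norm(W-np.roll(W,1,0),axis=1))
for cams in ([(T,t)],[(S,s)],[(T,t),(S,s)]):
    r=least_squares(lambda b:np.concatenate([(proj(p,b2w(b,C))-u).ravel() for p,u in cams]),[600,-170,0.1])
    print(r.x[:2],"yaw %.4f"%r.x[2],r.fun)
b=r.x; np.save("board.npy",b)
print("grip",b2w(b,[85,-83,44]))
for p,o,n in((T,[245,105],"t"),(S,[160,190],"s")): print("grip px crop",n,((proj(p,b2w(b,[[85,-83,57],[85,62,46],[85,-63,57],[85,-103,57]]))-o)+.5)*4-.5)
# sample corners, top z=32
u=f([[190,333],[256,324],[213,100],[150,109]],[245,105])
print("sample",w2b(b,unproj(T,u,32)))
u=f([[338,127],[305,172],[582,245],[603,190]],[160,190])
print("sample",w2b(b,unproj(S,u,32)))
E
```

```text
top [[ 354.7 -105.    18. ]
 [ 369.6 -241.8   18. ]
 [ 665.7 -210.7   18. ]
 [ 652.6  -74.4   18. ]] [299.4 137.6 297.7 136.9]
scene [[ 358.  -105.1   18. ]
 [ 373.9 -242.7   18. ]
 [ 666.5 -208.7   18. ]
 [ 652.   -75.3   18. ]] [295.5 138.6 294.5 134.2]
[ 510.8 -158. ] yaw 0.1034 [-0.5  0.2  0.6  0.3  0.6 -0.6 -0.6 -0. ]
[ 511.4 -156.7] yaw 0.1063 [-0.5 -0.8 -1.4 -0.8  0.4  1.   1.3 -1. ]
[ 511.2 -157.3] yaw 0.1049 [-0.7  0.   0.4  0.1  0.2 -0.8 -1.  -0.2 -0.7 -0.8 -1.7 -0.8  0.1  1.3
  1.1 -0.8]
grip [[ 604.4 -231.    44. ]]
grip px crop t [[336.1 123.7]
 [ 91.1 161.1]
 [302.4 128.1]
 [369.9 119.3]]
grip px crop s [[453.  280. ]
 [566.5 106.7]
 [471.3 249.4]
 [433.6 312.3]]
sample [[-22.7  17.8  32. ]
 [-22.5 -21.4  32. ]
 [117.  -16.3  32. ]
 [116.6  22.   32. ]]
sample [[-20.1  17.9  32. ]
 [-18.8 -20.   32. ]
 [119.5 -15.1  32. ]
 [116.5  24.9  32. ]]
```

```bash
cat >> h.py <<'E'
def tool(b,a,sgn,jaw='x'):
    """a: tilt from down, pointing toward +y board; jaw along board x (sgn)"""
    xb=np.array([np.cos(b[2]),np.sin(b[2]),0]);yb=np.array([-xb[1],xb[0],0]);zw=np.array([0,0,1.])
    d=-np.cos(a)*zw+np.sin(a)*yb
    x=sgn*(xb if jaw=='x' else yb)
    M=np.c_[x,d,np.cross(x,d)]
    return R.from_matrix(M).as_rotvec(),d
def barpose(b,th,a0,sgn,depth=13,dx=0,r=145,h=4):
    # th bar angle; returns TCP pos, rot
    y=62-r*np.cos(th)+h*np.sin(th)*1; z=40+r*np.sin(th)+h*np.cos(th)
    rv,d=tool(b,a0-th,sgn)
    return b2w(b,[85+dx,y,z])[0]+depth*d,rv
E
python3 - <<'E'
from h import *
from station import ctrl
np.set_printoptions(precision=2,suppress=True)
b=np.load("board.npy");s=ctrl.get_state();W=ctrl.camera_params("wrist")
Rt=R.from_rotvec(s["tcp_rot"]).as_matrix()
print("cam in tool",(W["origin"]-s["position"])@Rt, "cam axes in tool\n",Rt.T@R.from_rotvec(W["attitude"]).as_matrix())
for sgn in(1,-1):
  for a0 in (35,45,55):
    print(sgn,a0)
    for th in (0,40,80):
        p,rv=barpose(b,np.radians(th),np.radians(a0),sgn)
        q=ctrl.solve_ik(p,rv);print(th,p,q)
for sgn in(1,-1):
    rv,d=tool(b,0,sgn,'y')
    print(ctrl.solve_ik(b2w(b,[-5,0,22])[0],rv),ctrl.solve_ik(b2w(b,[-80,0,22])[0],rv))
E
```

```text
cam in tool [   1.28 -142.51   82.21] cam axes in tool
 [[ 1.   -0.   -0.  ]
 [-0.   -0.32  0.95]
 [-0.   -0.95 -0.32]]
1 35
0 [ 603.67 -223.55   33.35] [ 0.15  0.9   0.56  1.58 -0.89  1.39  1.19]
40 [ 600.75 -195.79  123.32] [-0.48  0.64  0.92  1.87 -0.54  0.89  0.78]
80 [ 592.45 -117.02  174.3 ] [-0.9   0.59  0.76  1.98  0.52  0.87 -0.47]
1 45
0 [ 603.49 -221.82   34.81] [ 0.28  0.95  0.43  1.5  -0.88  1.51  1.17]
40 [ 600.51 -193.54  123.32] [-0.39  0.69  0.94  1.81 -0.72  1.06  0.96]
80 [ 592.27 -115.3   172.84] [-0.85  0.53  0.8   1.97  0.33  0.83 -0.25]
1 55
0 [ 603.33 -220.37   36.54] [ 0.32  1.05  0.45  1.42 -0.96  1.69  1.21]
40 [ 600.27 -191.32  123.71] [-0.24  0.69  0.84  1.75 -0.77  1.2   1.02]
80 [ 592.06 -113.34  171.71] [-0.81  0.5   0.86  1.95  0.08  0.81  0.02]
-1 35
0 [ 603.67 -223.55   33.35] [ 0.11  0.93  0.63  1.58 -0.94  1.42 -1.92]
40 [ 600.75 -195.79  123.32] [-0.62  0.83  1.2   1.87 -0.83  1.03 -2.12]
80 [ 592.45 -117.02  174.3 ] [-0.45  0.46  0.17  1.96  0.81  1.08  2.42]
-1 45
0 [ 603.49 -221.82   34.81] [ 0.17  1.01  0.63  1.5  -1.01  1.61 -1.88]
40 [ 600.51 -193.54  123.32] [-0.51  0.86  1.2   1.82 -0.94  1.21 -2.  ]
80 [ 592.27 -115.3   172.84] [-0.42  0.41  0.22  1.94  0.64  0.98  2.61]
-1 55
0 [ 603.33 -220.37   36.54] [ 0.32  1.05  0.45  1.42 -0.96  1.69 -1.93]
40 [ 600.27 -191.32  123.71] [-0.33  0.79  1.01  1.75 -0.89  1.28 -2.02]
80 [ 592.06 -113.34  171.71] [ 0.62  0.57 -1.03  1.87  0.96  1.29  2.44]
[-0.21  0.54  0.5   2.11 -0.45  0.6   2.27] [-0.26  0.48  0.59  2.26 -0.52  0.54  2.41]
[-0.26  0.55  0.56  2.11 -0.51  0.61 -0.81] [-0.55  0.68  1.01  2.27 -0.95  0.71 -0.31]
```

Run:
```python
from h import *
from station import ctrl
np.set_printoptions(precision=2,suppress=True)
b=np.load("board.npy")
rv,d=tool(b,0.5,1)
p=b2w(b,[85,-83,44])[0]-170*d
ctrl.movep(p,rv)
W=ctrl.camera_params("wrist"); im=ctrl.get_image("wrist"); cv2.imwrite("pics/w1.png",im[:,:,::-1])
import pickle; pickle.dump(W,open("w1.pkl","wb"))
s=ctrl.get_state();print(s["time"],s["position"],s["joints"],s["wrist_force"])
print(proj(W,b2w(b,[[85,-83,57],[96,-103,57],[74,-103,57],[74,-63,57],[96,-63,57],[150,-70,18],[-150,-70,18],[150,70,18]])))
cv2.imwrite("pics/w1c.png",cv2.resize(im[150:300,150:350,::-1],None,fx=4,fy=4,interpolation=cv2.INTER_CUBIC))
```

```text
3.9583 [ 613.35 -311.37  193.18] [ 0.05  0.87  0.92  1.41 -0.9   1.68  1.18] [-0.39  0.33  0.15]
[[252.07 170.43]
 [262.13 188.27]
 [241.97 188.27]
 [242.22 152.99]
 [261.95 152.99]
 [304.36 167.9 ]
 [ 63.99 167.89]
 [301.14  65.88]]
```

View pics/w1.png

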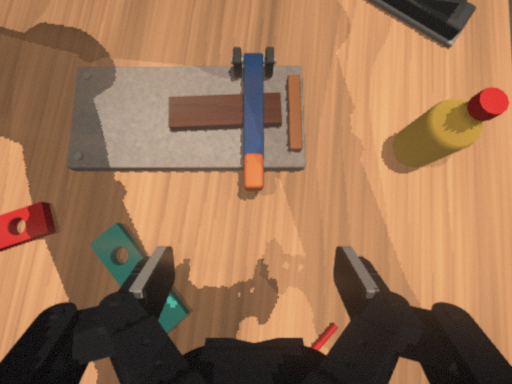

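Run:
```python
import cv2
im=cv2.imread("pics/w1.png")
cv2.imwrite("pics/w1d.png",cv2.resize(im[40:200,220:320],None,fx=5,fy=3.75,interpolation=cv2.INTER_CUBIC)[:600])
cv2.imwrite("pics/w1c.png",cv2.resize(im[130:200,220:320],None,fx=8,fy=8,interpolation=cv2.INTER_CUBIC))
```

```text
(no output)
```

View pics/w1c.png

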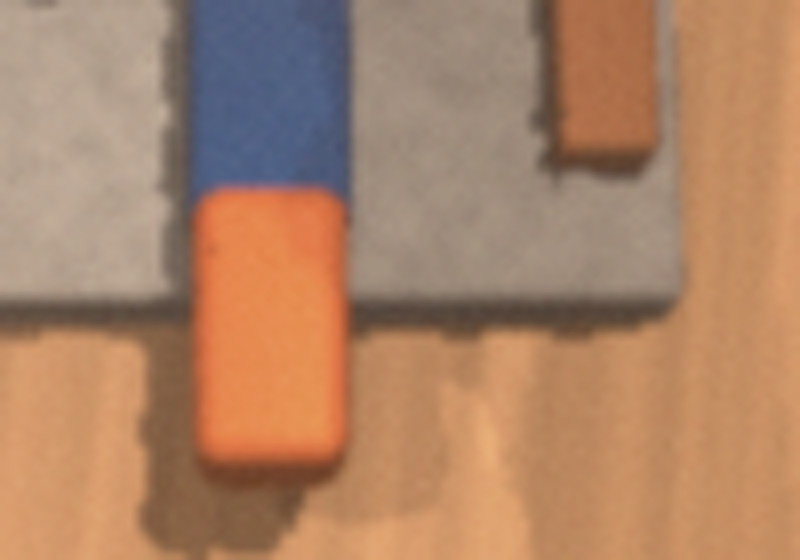

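View pics/w1d.png

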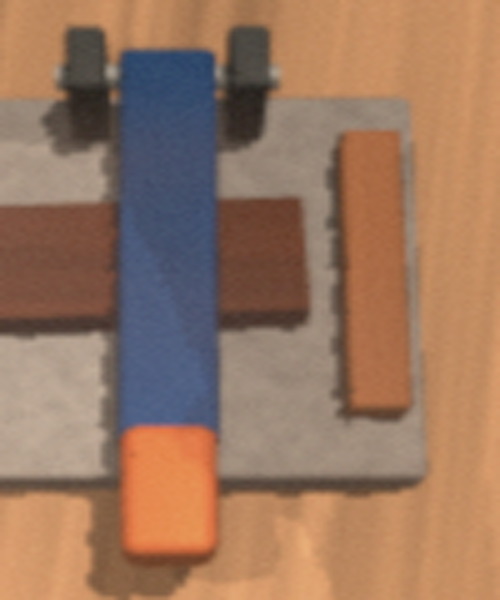

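Run:
```python
import cv2,numpy as np
im=cv2.imread("pics/w1.png")
a=cv2.resize(im[235:310,125:195],None,fx=5,fy=5,interpolation=cv2.INTER_CUBIC)
b=cv2.resize(im[235:310,315:385],None,fx=5,fy=5,interpolation=cv2.INTER_CUBIC)
cv2.imwrite("pics/fing.png",np.hstack([a,b]))
```

```text
(no output)
```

View pics/fing.png

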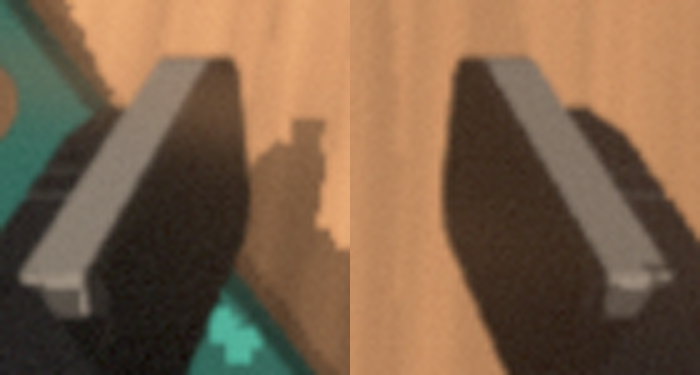

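The grip is centred between the fingers: grip mid column 253.9, finger mid column ≈254.3. Its rows match the prediction too (153.4–187.8 against 153–188.3), so the fit holds at the grip. Next I grasp it.

Run:
```python
from h import *
from station import ctrl
np.set_printoptions(precision=2,suppress=True)
b=np.load("board.npy")
a0=np.radians(45)
rv,d=tool(b,a0,1)
p,_=barpose(b,0,a0,1)
ctrl.command_gripper(50)
ctrl.movep(p-70*d,rv)
im=ctrl.get_image("wrist"); cv2.imwrite("pics/w2.png",im[:,:,::-1])
ctrl.servo_line(p,rv,speed=100)
s=ctrl.get_state();print(s["time"],s["position"],p,s["wrist_force"])
im=ctrl.get_image("wrist"); cv2.imwrite("pics/w3.png",im[:,:,::-1])
```

```text
5.8417 [ 603.63 -222.45   35.29] [ 603.49 -221.82   34.81] [-0.45  0.   -0.26]
```

View pics/w3.png

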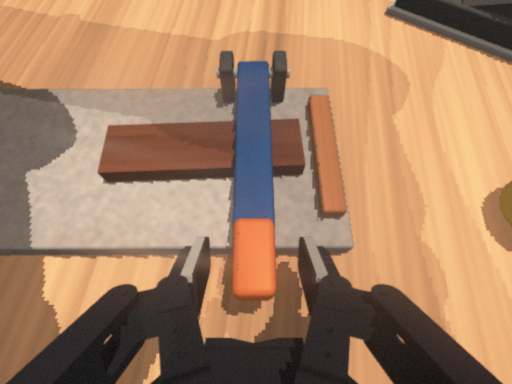

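The orange grip (254,258) sits midway between the pads (≈200 and ≈308), with no contact force. Now I close and swing it up in small arc steps.

Run:
```python
from h import *
from station import ctrl
np.set_printoptions(precision=2,suppress=True)
b=np.load("board.npy"); a0=np.radians(45)
ctrl.command_gripper(10)
s=ctrl.get_state();print(s["time"],s["width"],s["wrist_force"])
if 18<s["width"]<27:
  for th in range(8,49,8):
    p,rv=barpose(b,np.radians(th),a0,1)
    ctrl.servo_line(p,rv,speed=60)
    s=ctrl.get_state();print(th,s["time"],s["width"],s["wrist_force"],s["position"]-p)
    if np.linalg.norm(s["wrist_force"])>50: break
im=ctrl.get_image("wrist"); cv2.imwrite("pics/w4.png",im[:,:,::-1])
```

```text
6.25 20.976643641093542 [ 0.86 -3.49  3.71]
8 6.7167 20.88987118049183 [ 0.47 -5.9   1.58] [ 0.09 -0.47  0.6 ]
16 7.1833 21.6740194195738 [ 0.73 -5.48  2.84] [ 0.05 -0.46  0.71]
24 7.65 21.08619401216965 [ 0.55 -5.55  1.55] [ 0.03 -0.43  0.63]
32 8.1167 21.05245803668635 [-0.04 -5.71  2.07] [-0.02 -0.39  0.66]
40 8.5833 21.25343235087636 [-2.05 -4.36  4.21] [-0.06 -0.4   0.7 ]
48 9.05 21.03905191035238 [-1.7  -4.3   6.32] [-0.16 -0.39  0.67]
```

View pics/w4.png

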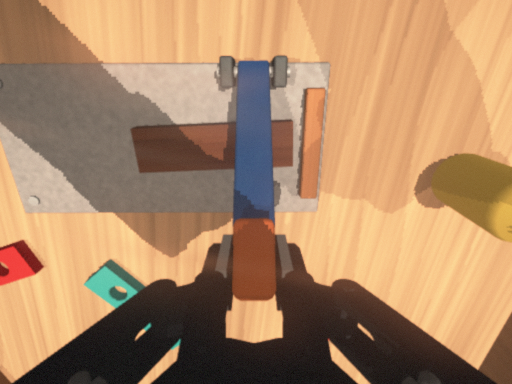

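The bar is swinging with the gripper, the sample stays in place, and the forces are small (<8 N). Continuing to about 82°.

Run:
```python
from h import *
from station import ctrl
np.set_printoptions(precision=2,suppress=True)
b=np.load("board.npy"); a0=np.radians(45)
for th in (56,64,72,78,82):
    p,rv=barpose(b,np.radians(th),a0,1)
    ctrl.servo_line(p,rv,speed=60)
    s=ctrl.get_state();print(th,s["time"],s["width"],s["wrist_force"],s["position"]-p)
    if np.linalg.norm(s["wrist_force"])>50: break
ctrl.dwell(.3)
ctrl.command_gripper(55)
rv,d=tool(b,a0-np.radians(82),1)
ctrl.servo_line(s["position"]-90*d,rv,speed=150)
s=ctrl.get_state();print(s["time"],s["width"],s["wrist_force"],s["joints"])
for n in("scene","wrist"):
    im=ctrl.get_image(n); cv2.imwrite(f"pics/{n}5.png",im[:,:,::-1])
```

```text
56 9.5667 21.423039201810983 [-2.98 -5.27  9.64] [-0.17 -0.34  0.7 ]
64 10.0333 21.14926751293036 [-4.83 -3.31 11.81] [-0.25 -0.3   0.72]
72 10.5 20.915685411795018 [-5.24 -1.89 13.1 ] [-0.31 -0.29  0.82]
78 10.8833 21.04065190928461 [-4.7  -2.49 12.48] [-0.38 -0.36  0.85]
82 11.1917 21.369267012112317 [-5.88 -1.29 13.17] [-0.43 -0.34  0.86]
12.6667 54.7003219002417 [-0.27  0.58 -0.62] [-1.25  0.78  1.36  1.92 -0.14  0.95  0.18]
```

View pics/scene5.png

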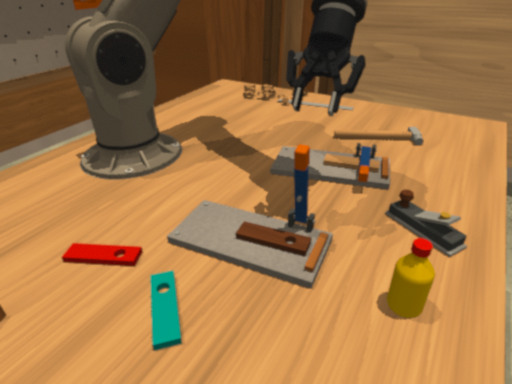

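View pics/wrist5.png

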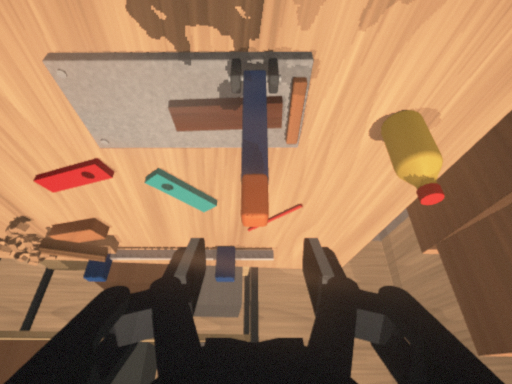

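The bar now stands upright at scene (302,180), the sample is still in place with its hole visible, and the pale bar is still shut. I'll move the gripper round to hover over the near end of the sample.

Run:
```python
from h import *
from station import ctrl
np.set_printoptions(precision=2,suppress=True)
b=np.load("board.npy")
s=ctrl.get_state(); print("tcp in board",w2b(b,s["position"]))
g=b.copy(); g[2]+=0.033
rv,d=tool(g,0,1,'y')
h=b2w(b,[-4,-1,170])[0]
via=b2w(b,[-90,70,300])[0]
try: ctrl.servo_line(via,None,speed=250)
except ctrl.Unreachable as e: print("line",e); ctrl.movep(via,tool(b,-.3,1)[0])
ctrl.movep(h,rv)
ctrl.command_gripper(64)
s=ctrl.get_state(); print(s["time"],s["position"],h,s["joints"])
for x in(22,):
  print(ctrl.solve_ik(b2w(b,[-4,-1,x])[0],rv),ctrl.solve_ik(b2w(b,[-82,-3,x])[0],rv))
W=ctrl.camera_params("wrist");im=ctrl.get_image("wrist"); cv2.imwrite("pics/w6.png",im[:,:,::-1])
im=ctrl.get_image("top"); cv2.imwrite("pics/top6.png",im[:,:,::-1])
c=w2b(b,unproj(W,[[256,0]],32));print(c)
print(proj(W,b2w(b,[[-21,18,32],[-20,-21,32],[117,22,32],[117,-16,32]])))
```

```text
tcp in board [[ 83.94  91.18 245.76]]
20.0333 [ 507.41 -158.6   170.06] [ 507.35 -158.73  170.  ] [ 0.74  0.33 -0.66  1.96  0.25  0.94  1.66]
[ 0.63  0.54 -0.56  2.05  0.46  0.67  1.49] [ 0.7   0.46 -0.55  2.2   0.43  0.58  1.54]
[[-163.08   -3.33   32.  ]]
[[272.05 162.96]
 [233.84 162.72]
 [269.22 277.47]
 [237.01 276.6 ]]
```

View pics/w6.png

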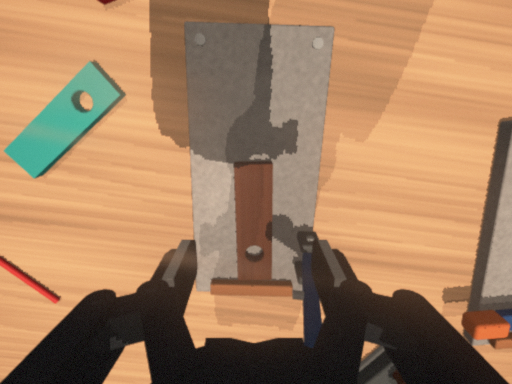

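Wrist view: the sample's near edge is at row 162, columns 235–272, which matches the prediction (163, 234–272), and it is centred between the fingers. Descending now.

Run:
```python
from h import *
from station import ctrl
np.set_printoptions(precision=2,suppress=True)
b=np.load("board.npy")
P=lambda z:b2w(b,[-4,-1,z])[0]
ctrl.servo_line(P(50),None,speed=120)
s=ctrl.get_state();print(s["time"],s["position"]-P(50),s["wrist_force"])
ctrl.servo_line(P(23),None,speed=50)
s=ctrl.get_state();print(s["time"],s["position"]-P(23),s["wrist_force"])
im=ctrl.get_image("wrist"); cv2.imwrite("pics/w7.png",im[:,:,::-1])
im=ctrl.get_image("scene"); cv2.imwrite("pics/s7.png",cv2.resize(im[150:300,140:345,::-1],None,fx=3.5,fy=3.5))
```

```text
21.2833 [ 0.46 -0.07  0.64] [ 0.41  0.34 -0.28]
21.975 [ 0.03  0.12 -0.07] [-0.7  -0.89 -0.05]
```

View pics/w7.png

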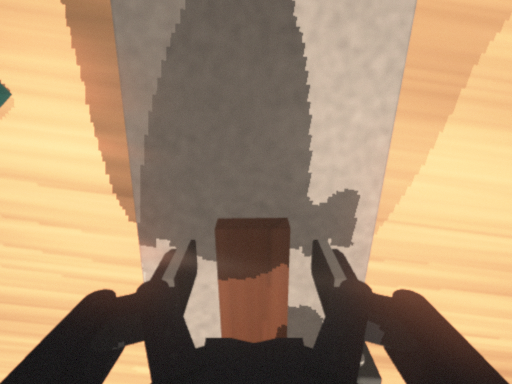

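View pics/s7.png

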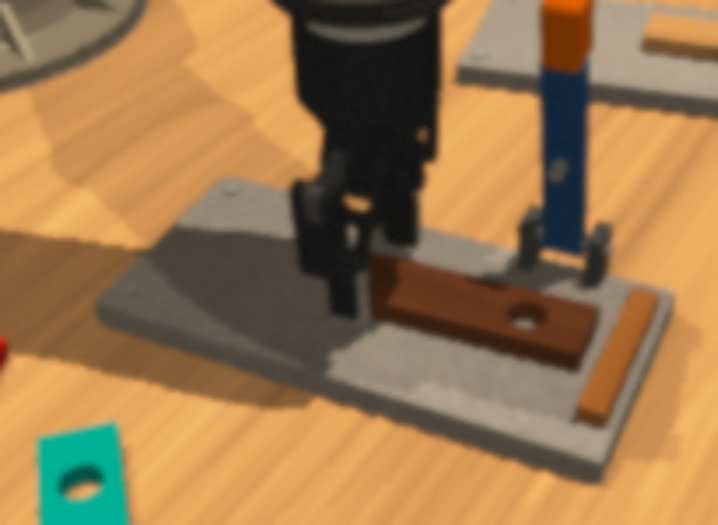

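The sample (columns 216–290) is centred between the pads (≈193 and ≈315), just above the board with no contact. Next: close and drag.

Run:
```python
from h import *
from station import ctrl
np.set_printoptions(precision=2,suppress=True)
b=np.load("board.npy")
ctrl.command_gripper(34)
s=ctrl.get_state();print(s["time"],s["width"],s["wrist_force"],s["position"])
if 36<s["width"]<44:
  for x in(-20,-79):
    p=b2w(b,[x,-1,23])[0]
    ctrl.servo_line(p,None,speed=50)
    s=ctrl.get_state();print(s["time"],s["width"],s["wrist_force"],s["position"]-p)
im=ctrl.get_image("scene"); cv2.imwrite("pics/s8.png",cv2.resize(im[150:300,140:345,::-1],None,fx=3.5,fy=3.5))
```

```text
22.4417 37.92099836646612 [-3.83  0.86 11.09] [ 507.47 -158.77   23.56]
22.9083 37.76981957231225 [-1.62  1.66 11.79] [-0.17 -0.2   0.6 ]
24.2417 38.309101149735476 [ 2.27 -0.86  9.18] [ 0.36 -0.29  0.57]
```

View pics/s8.png

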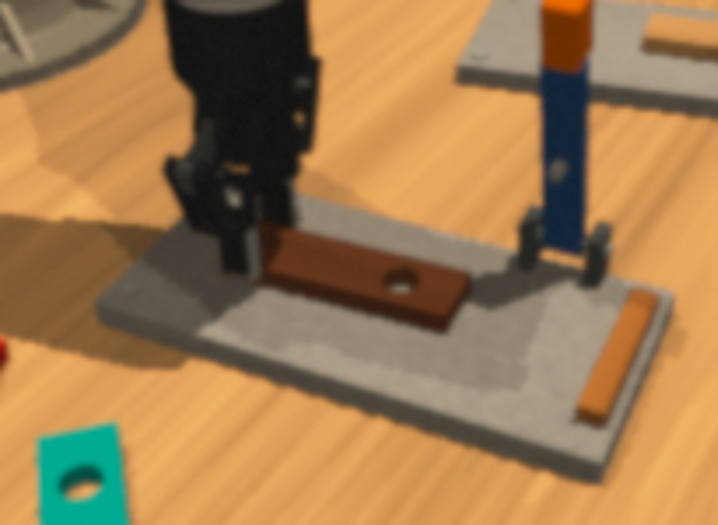

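The sample has slid about 75 mm and lies flat. I'll release it, retract straight up, and check with all cameras.

Run:
```python
from h import *
from station import ctrl
np.set_printoptions(precision=2,suppress=True)
b=np.load("board.npy")
ctrl.command_gripper(64)
s=ctrl.get_state(); p=s["position"].copy(); p[2]=190
ctrl.servo_line(p,None,speed=120)
s=ctrl.get_state();print(s["time"],s["width"],s["wrist_force"],s["position"])
W=ctrl.camera_params("wrist"); im=ctrl.get_image("wrist"); cv2.imwrite("pics/w9.png",im[:,:,::-1])
print(proj(W,b2w(b,[[-97,20,32],[-97,-20,32],[-27,0,32],[0,0,18]])))
S=ctrl.camera_params("scene")
im=ctrl.get_image("scene"); cv2.imwrite("pics/s9.png",cv2.resize(im[100:300,140:400,::-1],None,fx=3,fy=3))
c=w2b(b,b2w(b,[[43,0,32]]));print((proj(S,b2w(b,[[43,20,32],[43,-20,32],[0,0,32],[-97,-20,32],[-97,20,32]]))-[140,100])*3)
```

```text
26.2083 63.82848663005466 [-0.85 -1.12 -0.31] [ 432.06 -166.48  189.4 ]
[[272.64 158.83]
 [235.82 157.68]
 [252.29 217.33]
 [251.68 232.59]]
[[400.29 386.22]
 [375.44 423.51]
 [327.56 387.25]
 [184.78 367.76]
 [215.8  335.37]]
```

View pics/w9.png

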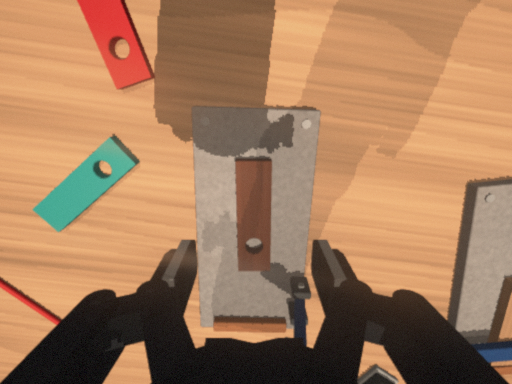

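View pics/s9.png

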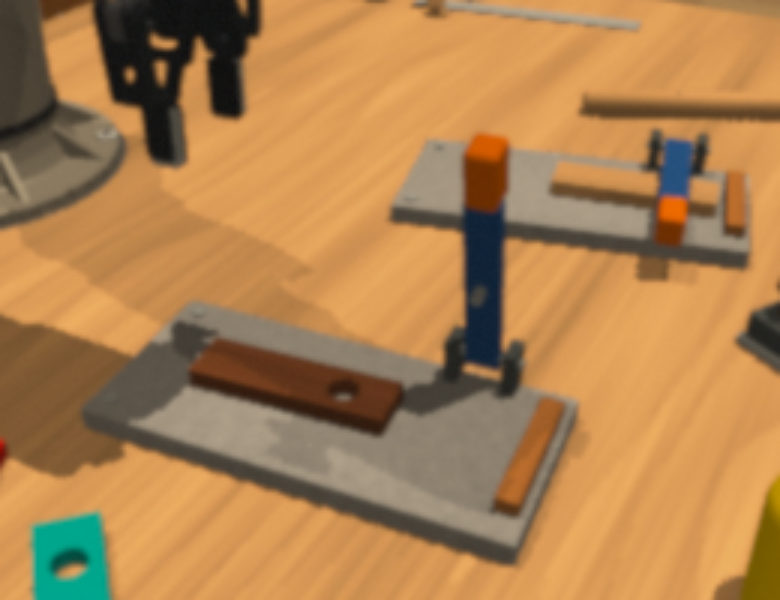

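Both views put the sample at board x ≈ −26 (far corners seen at (402,390) and (381,425), predicted (400,386) and (375,424)). It lies flat, the bar is upright, the pale bar is shut, and the arm is clear. Handing in.

Run:
```python
from h import *
from station import ctrl
S=ctrl.camera_params("scene");b=np.load("board.npy")
for th in(60,75,82,90):
    t=np.radians(th); print(th,(proj(S,b2w(b,[85,62-145*np.cos(t)+4*np.sin(t),40+145*np.sin(t)+4*np.cos(t)]))-[140,100])*3)
ctrl.close_job()
```

```text
60 [[453.37865799 241.00861031]]
75 [[475.88077595 190.98694775]]
82 [[486.1285772 173.1003459]]
90 [[497.27337318 157.28443619]]
the job is handed in; nothing more can be done
```

I raised the walnut sample's bar and left it standing, then slid the sample about 75 mm towards the robot along its board. I handed the job in at about 26 s of the 48 s allowed; no verdict is reported.

**Last checks:**
- **Blue bar:** its grip appears at about (486,172) in the enlarged scene view. That matches the 82° I commanded, predicted at (486,173).
- **Walnut sample:** its centre is at about x = −26 mm on the board, agreeing to a few mm in the wrist and scene views. It lies flat, with its far end roughly 30 mm clear of the bar.
- **Pale sample:** its bar looked shut and unmoved in the last picture. I did not measure it.
- **Robot:** it was clear of everything at about 190 mm height, with the wrist force near zero. The largest force I read was about 14 N, while raising the bar.

**Small disagreements:**
- The two fixed cameras' board fits differed by 1–2 mm.
- The wrist camera showed things about 2.5 % smaller than the calibration predicts.
- The measured gripper width on the 40 mm sample was 38 mm.

None of these affected the result.

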